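# Pulse the vibrating table for a cast gear

### The arm

A 6-joint arm with a two-finger parallel gripper is mounted at the origin on the work surface. World frame = base frame: x ahead of the robot, y to its left, z up, the work surface at z = 0. Lengths are in m, angles in degrees, forces in N, time in s.
With the tool pointing down it reaches from about 0.3 to 0.75 m from the base axis. Payload 8.5 kg.
Tool frame: the origin (TCP) lies at the very end of the fingers, on their centre line; the grasp point (between the pads) lies 19 mm behind it; z points along the fingers, y is the line along which they close (so a half turn about z gives the same grasp; the last joint's range is limited). The gripper opens to 85 mm and grips with 20 to 120 N. Pads are 22 mm wide; open, the fingers measure 114 mm over their backs; the gripper's body (76 mm by 85 mm) begins 54 mm behind the grasp point. The pads swing forward as they close: fully open they stand 13 mm farther back than shut.
Start: joints at [-86.878, 21.807, 74.336, -0, 83.858, -12.336], TCP at [0.147, -0.53, 0.231] pointing down, gripper open.
Joint ranges: [-178.18, 178.18], [-50.72, 133.34], [12.68, 142.11], [-81.47, 261.47], [9.98, 163.14], [-165.26, 165.26]. Speed limits (degrees/s): [136.94, 136.94, 180, 180, 180, 180].

### API

Orientations are given as a 3x3 rotation matrix whose columns are the frame's x, y, z axes.
In Python, from rig import env, optics, spotter gives the robot as it stands.
- The arm moves only by the shell command python3 -m crank 'ROWS' [FORCE]. ROWS is JSON, one flat list of numbers, 5 for each row, row after row: the finger opening in cm, from 0 to 8.54, then the shift along the tool's x, y, z in cm, then the turn about the tool's z in rad. A call has exactly 8 rows; each row shifts and turns the commanded pose from where the row before left it, along the tool's axes as they then stand; what a row does not reach is not made up. A row lasts 1/12 s, in which the tool goes at most 41.7 mm and 7.16 degrees, less where a joint would pass 70% of its speed; a pose out of reach is approached as far as the arm can. A call is refused whole if a number of a shift passes 4.17 or a number of a turn 0.125, either way. A call with a gripper value outside its range is refused whole. The fingers move at their own pace and stop on an object; FORCE is the grip in N (left out, the last holds). Time passes only in rows, so rows that do not move let the fingers close, or fill a call up. It gives the time, the measured TCP pose, the force, the opening and the grip force at its end, in the units of the state.
- env.observe(): the state, without advancing time (a new reading comes with each control period).
- optics.get_image(name): name is "scene" or "top" or "wrist"; returns a dict with "color" (420x560x3 uint8, red, green, blue), "intrinsics" (3x3 intrinsics, pixels), "pose" (4x4, takes a point from camera to world coordinates). Camera axes: x right, y up, looking along -z (the intrinsics and any distortion apply to the point x, -y, -z); pixel columns grow to the right and rows downward; lengths in m; the calibration is good to about 2 mm. A picture is of the moment at which its call begins. There is no depth.
- env.close_job(): hands the job in; it is judged then, once.
Trained networks look in a picture, given as the dict that the camera call returned (one of the last four; its "shot" number tells which), for a name from the list of things; names that differ only in an ending like _2 or _b are one class to them, and where a whole thing is asked for, a point or a joint stands for the part that bears it (a point fixed in the world has none). Each returns a list of dicts, best first, with "score" (0 to 1); they miss things now and then, are a little off and sometimes report something else, mostly with a low value. They report only what shows in the picture. A call takes as long as a camera call.
- spotter.look_for(picture, query): "at" ([column, row] as shares, 0 to 1, of the picture: columns of its width, rows of its height, amid what is visible of it).
The state is a dict: "time_s": time; "q": joint angles; "qvel": joint speeds; "joint_efforts": joint torques, N m; "position": TCP position; "tool_rot": TCP orientation; "ft_force": force on the tool from outside, world axes, zero at the start; "wrist_torque": the same for the moment, N m; "grip_width": finger opening in m; "gripper_force": force on a finger pad.
Only numpy, scipy, OpenCV 4.12 (cv2) and the standard library are available. Lean on these libraries where they do the work, as an engineer would, in place of code of your own. Each camera call takes 0.05 s, during which the arm holds its last target. There are 200 camera calls.

### The job

Set the terracotta-red gear gently upright in the middle of the vibrating table's round plate and let go, then swing the yellow retaining arm over it right up to its stop. Then push the spring-centred toggle well over towards the green dot, hold it there for a full second, and let it spring back to the middle. Never work the toggle before the gear and arm are in place or towards the red dot, and leave everything else alone.

Things in the scene. Friction and masses are not known exactly. Their poses are not given: they have to be found in the camera images.
- red_gear: the one terracotta-red cast gear, 0.3 to 0.5 kg, one of three alike gears (the others cream) on a plywood board 18 mm thick: toothed disc 87 mm across the teeth and 40 mm high, with a hexagonal boss on top, 22 mm high (40 to 62 mm above the underside), 30 mm across its flats, a good place to grip from above. Origin: centre of its underside; z up. Pairs of the boss's flats face along the body's x axis and at 60 and 120 degrees from it
- cream_gear_a: a cream gear, same size as the red one, to be left alone; origin at the centre of its underside
- cream_gear_b: another cream gear, likewise
- plate (a point): centre of the top face of the vibrating table's dark round plate (104 mm across, yellow rim, 44 mm above the work surface) on a low blue housing 230 x 180 x 36 mm. The frame's x runs from the plate to the post of the retaining arm, 115 mm away; z up. The table is fixed
- retainer_hinge (a point): on the vertical hinge axis of the yellow retaining arm, at the height of the arm's top face (126 mm above the work surface); the arm is a flat bar 22 mm wide and 12 mm thick, its underside 114 mm above the work surface, so it passes 8 mm above the boss of a gear on the plate; round hub 32 mm across, up to 132 mm, on a post 22 mm across
- knob (a point): middle of the upright round black knob on the free end of the arm, 135 mm from the hinge axis: 20 mm across, 45 mm tall, standing on the arm's top face, from 126 to 171 mm above the work surface. The knob is fixed to the arm
- retainer (a joint): angle of the retaining arm, rad: 0 = swung aside, at right angles to the line from post to plate; 1.57 = at its stop, straight over the middle of the plate. It grows as the arm turns clockwise seen from above. Stays where left; about 1 N at the knob moves it
- pod: the fixed grey switch pod, 90 x 150 x 50 mm (x, y, z); origin: centre of its underside. The toggle stands at the middle of its top and tilts along the pod's y axis
- toggle (a joint): tilt of the toggle, rad: 0 = upright, positive leans to the pod's -y, negative to its +y; stops at plus and minus 0.5. A spring (0.6 N m per rad, about 3 to 4 N at the ball for a full push) recentres it when released. It is well over from about 0.33 rad
- toggle_tip (a point): centre of the toggle's black ball, 20 mm across, on a steel stem 12 mm across; 68 mm above its pivot, which lies on the pod's middle axis, 52 mm above the work surface (2 mm above the pod's top)
- green_dot: flat green disc 22 mm across, 50 mm from the middle on top of the pod, at one end (its +y or -y end, it varies): the side to push the toggle to. Origin: centre of the disc's underside
- red_dot: flat red disc, the same, at the other end of the pod: the wrong side
- can: bystander, leave alone: green drinks can, 66 mm across, 122 mm tall, at the back left; origin at the centre of its underside
- bottle_a: bystander, leave alone: white squeeze bottle with an orange label, 52 mm across, 160 mm tall, at the back left; origin at the centre of its underside
- bottle_b: bystander, leave alone: white squeeze bottle with a black cap, 52 mm across, 160 mm tall, at the back right; origin at the centre of its underside
- plaster_block: bystander, leave alone: white plaster block 60 x 120 x 45 mm at the back right; origin at the centre of its underside
- test_tile: bystander, leave alone: small blue-glazed test tile 40 x 50 x 10 mm lying on the board's far right corner; origin at the centre of its underside

How it is judged:
By the outcome, as a careful person would: the job done as asked, in the order asked, and still so for the second after the job is handed in, with the robot touching nothing.
It also fails if it takes over 67 s, if anything falls off the work surface, if the arm or the gripper's body presses on something with over 40 N, if the wrist force passes 120 N, or if a joint passes its speed limit or range.

## Working session

There is one attempt and no reset: what is moved stays moved. The work goes in short steps, Python scripts to look and compute and a shell command to move; the robot and the scene stay as the last step left them, time stands still between calls to the robot, and variables do not carry over. Pictures are saved under pics/ and viewed, at most 10 in all, crops included, and the job is handed in when it is done.

```bash
mkdir -p pics; ls; cat > h.py <<'E'
import numpy as np,cv2
from rig import env,optics,spotter
def ray(p,uv):
    K=np.array(p["intrinsics"]);T=np.array(p["pose"])
    d=np.linalg.inv(K)@[uv[0],uv[1],1.]; d=T[:3,:3]@(d*[1,-1,-1]); return T[:3,3],d
def at(p,uv,z):
    o,d=ray(p,uv); return (o+d*(z-o[2])/d[2]).round(4)
def proj(p,X):
    K=np.array(p["intrinsics"]);T=np.array(p["pose"])
    c=T[:3,:3].T@(np.array(X)-T[:3,3]); c=K@(c*[1,-1,-1]); return (c[:2]/c[2]).round(1)
def save(p,n): cv2.imwrite('pics/'+n,cv2.cvtColor(p["color"],cv2.COLOR_RGB2BGR))
E
python3 - <<'E'
from h import *
s=env.observe();print(s['time_s'],s['position'],np.round(s['tool_rot'],3),s['grip_width'])
H=dict(red_gear=.08,plate=.044,retainer_hinge=.132,knob=.171,retainer=.126,pod=.05,toggle_tip=.12,green_dot=.051,red_dot=.051)
for c in ("top","scene"):
    p=optics.get_image(c);save(p,c+'0.png');print(c,p.keys(),p['pose'][:3,3] if hasattr(p['pose'],'shape') else '')
    for n,z in H.items():
        for r in spotter.look_for(p,n)[:2]:
            uv=np.array(r['at'])*[560,420];print(n,round(r['score'],2),uv.round(1),at(p,uv,z))
print(env.observe()['time_s'])
E
```

```text
pics
0.0 [ 0.14660291 -0.52979093  0.23070327] [[ 0.964  0.267 -0.   ]
 [ 0.267 -0.964  0.001]
 [ 0.    -0.001 -1.   ]] 0.0856959066542125
top dict_keys(['color', 'intrinsics', 'pose', 'shot']) [ 0.43132989 -0.05015724  1.15620555]
red_gear 0.93 [180.8 270.4] [0.4632 0.1653 0.08  ]
red_gear 0.25 [354.1 170. ] [ 0.7102 -0.2448  0.08  ]
plate 0.95 [290.5 245.6] [ 0.527  -0.0921  0.044 ]
plate 0.67 [210.2 153.9] [0.7562 0.1118 0.044 ]
retainer_hinge 0.78 [324.7 213.9] [ 0.5927 -0.1664  0.132 ]
knob 0.81 [321.8 213.9] [ 0.5865 -0.1555  0.171 ]
knob 0.61 [405.4 256.3] [ 0.4957 -0.3368  0.171 ]
retainer 0.64 [322.4 217.3] [ 0.5857 -0.1617  0.126 ]
pod 0.81 [406.5 256.8] [ 0.5024 -0.3748  0.05  ]
toggle_tip 0.64 [418.4 254.4] [ 0.5036 -0.3817  0.12  ]
red_dot 0.52 [430.7 249.9] [ 0.5197 -0.4345  0.051 ]
scene dict_keys(['color', 'intrinsics', 'pose', 'shot']) [ 1.29080231 -0.07246089  1.03288122]
red_gear 0.85 [380.6 182.8] [0.513 0.159 0.08 ]
red_gear 0.16 [129.2 195.7] [ 0.5384 -0.4194  0.08  ]
plate 0.62 [267.5 205.3] [ 0.5455 -0.1037  0.044 ]
retainer_hinge 0.78 [237.6 198.2] [ 0.5914 -0.1652  0.132 ]
knob 0.74 [238.5 199.3] [ 0.6245 -0.1592  0.171 ]
retainer 0.86 [238.2 199.7] [ 0.5909 -0.1643  0.126 ]
retainer 0.3 [435.8 171.4] [0.5205 0.2749 0.126 ]
pod 0.57 [152.1 199.3] [ 0.5266 -0.3746  0.05  ]
toggle_tip 0.47 [146.7 177.5] [ 0.5186 -0.3734  0.12  ]
green_dot 0.6 [171.6 187.4] [ 0.4925 -0.3323  0.051 ]
red_dot 0.58 [128.4 196.6] [ 0.5181 -0.4314  0.051 ]
1.0
```

View pics/top0.png

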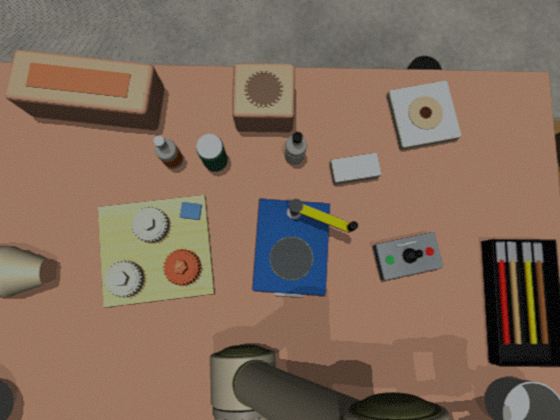

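View pics/scene0.png

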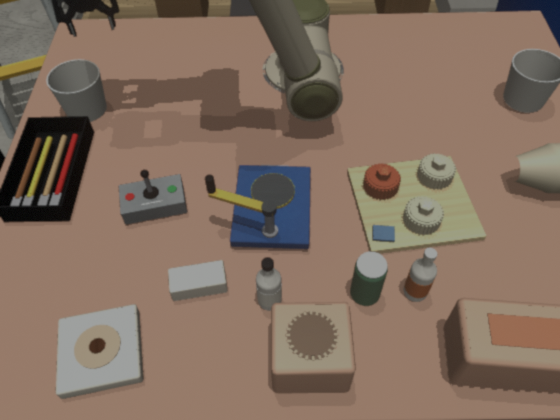

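```bash
python3 - <<'E'
from h import *
from scipy.optimize import least_squares
P={c:optics.get_image(c) for c in("top","scene")}
def seg(p,lo,hi,box):
    x0,y0,x1,y1=box;h=cv2.cvtColor(p["color"],cv2.COLOR_RGB2HSV)[y0:y1,x0:x1]
    m=cv2.inRange(h,np.array(lo),np.array(hi));n,l,s,c=cv2.connectedComponentsWithStats(m)
    i=1+s[1:,4].argmax();return c[i]+[x0,y0],s[i]
t=P["top"];s=P["scene"]
for n,lo,hi,bt,bs,z in [("gear",(0,150,60),(12,255,255),(155,240,210,295),(360,160,405,200),.06),
  ("green",(40,80,50),(85,255,255),(378,245,400,272),(160,180,180,197),.051),
  ("red",(0,120,60),(12,255,255),(420,242,440,262),(120,188,138,203),.051)]:
    for p,b in((t,bt),(s,bs)):
        c,st=seg(p,lo,hi,b);print(n,c.round(1),st,at(p,c,z))
for n,uv,z in[("plate",(291,258),.044),("hub",(295,206),.132),("knobtop",(353,226),.171),("boss",(181,267),.08),("ball",(417,254),.12)]:print(n,at(t,uv,z))
for n,uv,z in[("plate",(273,191),.044),("hub",(270,209),.132),("knobtop",(210,178),.171),("boss",(383,173),.08),("ball",(145,174),.12)]:print('s',n,at(s,uv,z))
a=cv2.resize(t["color"][235:300,150:215],(520,520),interpolation=cv2.INTER_CUBIC)
cv2.imwrite('pics/z.png',a[:,:,::-1])
print(env.observe()['time_s'])
E
```

```text
gear [182. 267.] [  9  10  36  35 897] [0.4719 0.1669 0.06  ]
gear [371.4 173.4] [10 12  4  3  5] [0.4672 0.1456 0.06  ]
green [389.7 259.3] [ 8 10  9 10 63] [ 0.4957 -0.3333  0.051 ]
green [171.5 188.5] [ 8  6  8  6 42] [ 0.4958 -0.3322  0.051 ]
red [429.3 251. ] [ 5  5  9  9 60] [ 0.5171 -0.431   0.051 ]
red [129.3 196.2] [ 5  5  9  7 46] [ 0.517  -0.4294  0.051 ]
plate [ 0.4968 -0.0934  0.044 ]
hub [ 0.6102 -0.0985  0.132 ]
knobtop [ 0.5606 -0.2239  0.171 ]
boss [0.4711 0.1653 0.08  ]
ball [ 0.5045 -0.3786  0.12  ]
s plate [ 0.5032 -0.0906  0.044 ]
s hub [ 0.6218 -0.0956  0.132 ]
s knobtop [ 0.5662 -0.2217  0.171 ]
s boss [0.4835 0.1684 0.08  ]
s ball [ 0.5082 -0.3787  0.12  ]
1.1
```

```bash
python3 -m crank '[8.5,2.7,-3.15,0,0, 8.5,2.7,-3.15,0,0, 8.5,2.7,-3.15,0,0, 8.5,2.7,-3.15,0,0, 8.5,2.7,-3.15,0,0, 8.5,2.7,-3.15,0,0, 8.5,2.7,-3.15,0,0, 8.5,2.7,-3.15,0,0]' 40; python3 -m crank '[8.5,2.7,-3.15,0,0, 8.5,2.7,-3.15,0,0, 8.5,2.7,-3.15,0,0, 8.5,2.7,-3.15,0,0, 8.5,2.7,-3.15,0,0, 8.5,2.7,-3.15,0,0, 8.5,2.7,-3.15,0,0, 8.5,2.7,-3.15,0,0]'
```

```text
time_s: 1.77
position: [0.2879, -0.2278, 0.2315]
tool_rot: [[0.964, 0.266, 0.0], [0.266, -0.964, -0.001], [0.0, 0.001, -1.0]]
ft_force: [1.0, -0.2, 0.2]
grip_width: 0.0849
gripper_force: 0.0
time_s: 2.43
position: [0.429, 0.0732, 0.2316]
tool_rot: [[0.964, 0.267, 0.001], [0.267, -0.964, -0.0], [0.001, 0.0, -1.0]]
ft_force: [0.9, -0.7, 0.3]
grip_width: 0.0853
gripper_force: 0.0
```

```bash
python3 -m crank '[8.5,2.2,-2.4,0,0, 8.5,2.2,-2.4,0,0, 8.5,1,-1.5,0,0, 8.5,0.5,-0.7,0,0, 8.5,0,0,0,0, 8.5,0,0,0,0, 8.5,0,0,0,0, 8.5,0,0,0,0]'; python3 - <<'E'
from h import *
p=optics.get_image("wrist");save(p,"w1.png")
s=env.observe();print(s['position'],s['q'],p['pose'])
for r in spotter.look_for(p,"red_gear")[:2]:print(r['score'],at(p,np.array(r['at'])*[560,420],.07))
E
```

```text
time_s: 3.1
position: [0.4666, 0.1529, 0.2315]
tool_rot: [[0.964, 0.265, 0.0], [0.265, -0.964, -0.0], [0.0, 0.0, -1.0]]
ft_force: [0.3, 0.0, -0.4]
grip_width: 0.0851
gripper_force: 0.0
[0.46668895 0.15302087 0.23155831] [ 4.31494348e+00  1.58775832e+01  8.33031576e+01 -5.85584267e-03
  8.08047492e+01  7.89464742e+01] [[ 2.65941868e-01  9.24341162e-01  2.73620793e-01  5.36889691e-01]
 [-9.63989050e-01  2.54948879e-01  7.56715368e-02  1.70831950e-01]
 [ 1.87001818e-04 -2.83891678e-01  9.58856340e-01  3.73478251e-01]
 [ 0.00000000e+00  0.00000000e+00  0.00000000e+00  1.00000000e+00]]
```

View pics/w1.png

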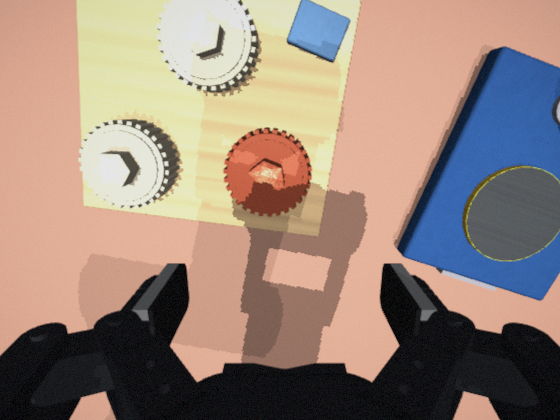

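```bash
python3 - <<'E'
from h import *
p=optics.get_image("wrist")
h=cv2.cvtColor(p["color"],cv2.COLOR_RGB2HSV)
m=cv2.inRange(h,(0,170,40),(12,255,255));m[:110]=0;m[225:]=0;m[:,:215]=0;m[:,325:]=0
c=max(cv2.findContours(m,0,2)[0],key=cv2.contourArea);e=cv2.fitEllipse(c);print(e,at(p,e[0],.055))
print(at(p,(515,213),.044))
# rectify onto plane z=.08, 1mm=8px, 70mm window around gear
g=at(p,e[0],.055);H=[];W=.06
src=np.float32([proj(p,(g[0]+a*W/2,g[1]+b*W/2,.08)) for a,b in((1,1),(1,-1),(-1,-1),(-1,1))])
M=cv2.getPerspectiveTransform(src,np.float32([[0,0],[600,0],[600,600],[0,600]]))
cv2.imwrite('pics/rect.png',cv2.convertScaleAbs(cv2.warpPerspective(p["color"],M,(600,600),flags=2)[:,:,::-1],alpha=1.3))
E
```

```text
((272.077880859375, 198.396484375), (27.634721755981445, 55.263999938964844), 80.85462951660156) [0.4524 0.1601 0.055 ]
[ 0.502 -0.09   0.044]
```

View pics/rect.png

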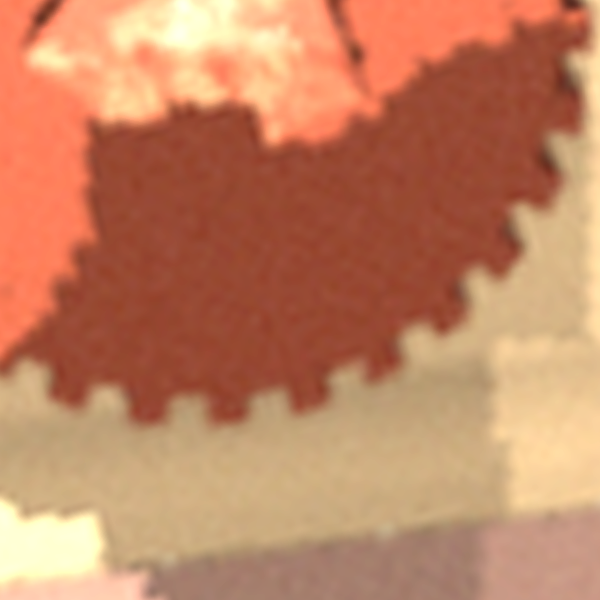

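```bash
python3 - <<'E'
from h import *
p=optics.get_image("wrist")
h=cv2.cvtColor(p["color"],cv2.COLOR_RGB2HSV)
m=cv2.inRange(h,(0,120,40),(13,255,255));m[:115]=0;m[225:]=0;m[:,:215]=0;m[:,325:]=0
c=cv2.convexHull(max(cv2.findContours(m,0,2)[0],key=cv2.contourArea));e=cv2.fitEllipse(c);print(e,at(p,e[0],.05),at(p,e[0],.058))
g=at(p,(268,168),.08);print(g);W=.06
src=np.float32([proj(p,(g[0]+a*W/2,g[1]+b*W/2,.08)) for a,b in((1,1),(1,-1),(-1,-1),(-1,1))])
M=cv2.getPerspectiveTransform(src,np.float32([[0,0],[600,0],[600,600],[0,600]]))
cv2.imwrite('pics/rect2.png',cv2.warpPerspective(p["color"],M,(600,600),flags=2)[:,:,::-1])
E
```

```text
((267.73284912109375, 172.36878967285156), (87.64085388183594, 88.3099594116211), 166.73220825195312) [0.4758 0.1711 0.05  ] [0.4773 0.1711 0.058 ]
[0.4854 0.1719 0.08  ]
```

View pics/rect2.png

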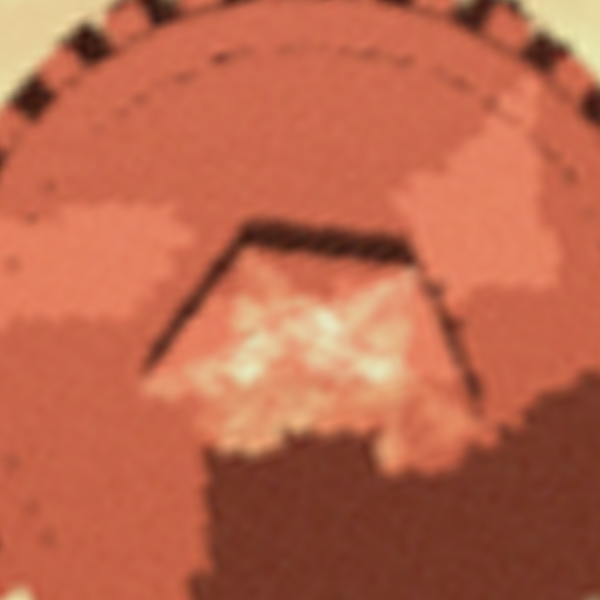

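```bash
python3 -m crank '[8.5,0,0,0,-0.113, 8.5,0.75,-0.65,2,0, 8.5,0.75,-0.65,3,0, 8.5,0,0,3,0, 8.5,0,0,3,0, 8.5,0,0,2.5,0, 8.5,0,0,0.6,0, 8.5,0,0,0,0]'; python3 - <<'E'
from h import *
p=optics.get_image("wrist");save(p,"w2.png")
s=env.observe();print(s['time_s'],s['position'],np.round(s['tool_rot'],3),proj(p,(.4755,.171,.08)),proj(p,list(s['position'][:2])+[.08]))
E
```

```text
time_s: 3.97
position: [0.4753, 0.1714, 0.0893]
tool_rot: [[0.928, 0.373, -0.003], [0.373, -0.928, -0.0], [-0.003, -0.001, -1.0]]
ft_force: [-0.4, -0.2, 0.8]
grip_width: 0.0848
gripper_force: 0.0
4.0167 [0.47616622 0.171551   0.09076344] [[ 0.928  0.373 -0.   ]
 [ 0.373 -0.928 -0.   ]
 [-0.    -0.    -1.   ]] [282.  260.2] [281.5 258.7]
```

View pics/w2.png

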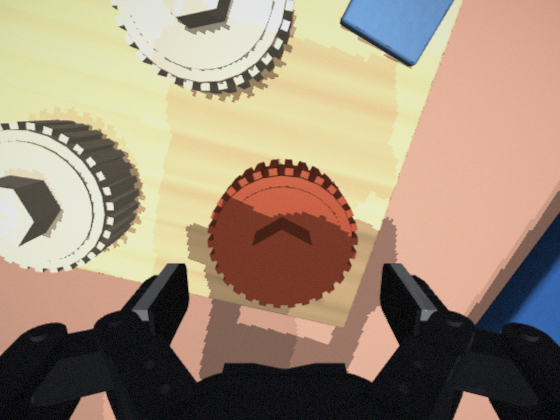

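```bash
python3 -m crank '[8.5,0,0,1,0, 8.5,0,0,1,0, 8.5,0,0,0.7,0, 8.5,0,0,0.2,0, 5,0,0,0,0, 3.5,0,0,0,0, 2,0,0,0,0, 2,0,0,0,0]' 40;python3 -m crank '[2,0,0,0,0,2,0,0,0,0,2,0,0,0,0,2,0,0,0,0,2,0,0,0,0,2,0,0,0,0,2,0,0,0,0,2,0,0,0,0]' 40
```

```text
time_s: 4.68
position: [0.4762, 0.1717, 0.0619]
tool_rot: [[0.928, 0.373, 0.001], [0.373, -0.928, 0.0], [0.001, 0.0, -1.0]]
ft_force: [0.4, 0.5, -0.4]
grip_width: 0.0384
gripper_force: 0.0
time_s: 5.35
position: [0.4763, 0.1717, 0.062]
tool_rot: [[0.928, 0.374, 0.001], [0.374, -0.928, 0.0], [0.001, 0.0, -1.0]]
ft_force: [-1.4, -0.7, 5.7]
grip_width: 0.0291
gripper_force: 40.8
```

```bash
python3 -m crank '[2,0,0,-0.3,0, 2,0,0,-1,0, 2,0,0,-2,0, 2,0,0,-2,0, 2,0,0,-1.5,0, 2,0,0,-0.7,0, 2,0,0,0,0, 2,0,0,0,0]' 60;python3 - <<'E'
from h import *
s=env.observe();print(s['grip_width'],s['gripper_force'],s['ft_force'],s['position'])
for c in("top","scene","wrist"):
    p=optics.get_image(c);save(p,c+"3.png")
    uv0=proj(p,(.5,-.092,.044));hsv=cv2.cvtColor(p["color"],cv2.COLOR_RGB2HSV)
    m=cv2.inRange(hsv,(0,0,20),(179,90,140)); 
    n,l,st,ce=cv2.connectedComponentsWithStats(cv2.morphologyEx(m,cv2.MORPH_OPEN,np.ones((3,3))))
    i=l[int(uv0[1]),int(uv0[0])] if 0<=uv0[0]<560 and 0<=uv0[1]<420 else 0
    if i:
        cc=cv2.convexHull(max(cv2.findContours((l==i).astype(np.uint8),0,2)[0],key=cv2.contourArea));e=cv2.fitEllipse(cc);print(c,st[i],np.round(e[0],1),e[1],at(p,e[0],.044))
E
```

```text
time_s: 6.02
position: [0.4754, 0.1716, 0.1356]
tool_rot: [[0.928, 0.373, -0.001], [0.373, -0.928, -0.0], [-0.001, -0.0, -1.0]]
ft_force: [0.0, 0.0, -3.2]
grip_width: 0.0284
gripper_force: 60.2
0.028371312844076 60.23667451925576 [ 0.04085564  0.01450191 -3.15233122] [0.47543871 0.1716048  0.13563442]
top [ 270  237   43   43 1479] [290.8 257.9] (43.073997497558594, 43.469093322753906) [ 0.497  -0.0929  0.044 ]
scene [ 251  173   44   65 1584] [271.8 203.2] (49.10564422607422, 65.81744384765625) [ 0.5397 -0.0937  0.044 ]
```

```bash
python3 -m crank '[2,-0.2,0.8,0,0, 2,-0.5,1.7,0,0, 2,-0.8,2.6,0,0, 2,-0.8,2.7,0,0, 2,-0.8,2.7,0,0, 2,-0.8,2.7,0,0, 2,-0.8,2.7,0,0, 2,-0.8,2.7,0,0]' 60;python3 -m crank '[2,-0.8,2.7,0,0, 2,-0.6,2,0,0, 2,-0.4,1.3,0,0, 2,-0.2,0.67,0,0, 2,0,0,0,0, 2,0,0,0,0, 2,0,0,0,0, 2,0,0,0,0]' 60; python3 - <<'E'
from h import *
s=env.observe();print(s['position'],s['grip_width'])
p=optics.get_image("scene");cv2.imwrite('pics/s4.png',cv2.resize(p["color"][110:260,180:400],None,fx=3,fy=3)[:,:,::-1])
E
```

```text
time_s: 6.83
position: [0.494, -0.0233, 0.1359]
tool_rot: [[0.928, 0.373, -0.001], [0.373, -0.928, 0.0], [-0.001, -0.0, -1.0]]
ft_force: [0.6, 0.7, -4.1]
grip_width: 0.0285
gripper_force: 60.2
time_s: 7.5
position: [0.5006, -0.0897, 0.1363]
tool_rot: [[0.927, 0.375, -0.0], [0.375, -0.927, 0.0], [-0.0, -0.0, -1.0]]
ft_force: [-0.9, -0.5, -3.8]
grip_width: 0.0287
gripper_force: 60.2
[ 0.50059605 -0.08967603  0.13633351] 0.028699879428478636
```

View pics/s4.png

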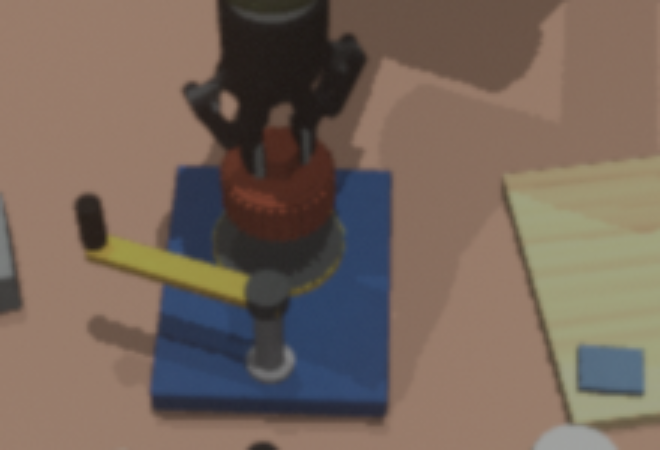

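```bash
python3 -m crank '[2,0,0,0.5,0, 2,0,0,1,0, 2,0,0,1,0, 2,0,0,1,0, 2,0,0,0.6,0, 2,0,0,0.3,0, 2,0,0,0.1,0, 2,0,0,0,0]' 60;python3 -m crank '[2,0,0,0.05,0, 2,0,0,0.05,0, 2,0,0,0.05,0, 2,0,0,0.05,0, 2,0,0,0,0, 2,0,0,0,0, 2,0,0,0,0, 2,0,0,0,0]'
```

```text
time_s: 8.22
position: [0.5008, -0.0907, 0.0913]
tool_rot: [[0.928, 0.374, 0.0], [0.374, -0.928, -0.0], [0.0, 0.0, -1.0]]
ft_force: [-0.2, 0.1, -4.2]
grip_width: 0.0284
gripper_force: 60.2
time_s: 8.88
position: [0.5007, -0.0908, 0.0894]
tool_rot: [[0.928, 0.374, 0.0], [0.374, -0.928, -0.0], [0.0, 0.0, -1.0]]
ft_force: [0.1, 0.4, -4.3]
grip_width: 0.0286
gripper_force: 60.2
```

```bash
python3 -m crank '[2,0,0,0.05,0, 2,0,0,0.05,0, 2,0,0,0,0, 2,0,0,0,0, 2,0,0,0,0, 2,0,0,0,0, 2,0,0,0,0, 2,0,0,0,0]';python3 -m crank '[2,0,0,0.03,0, 2,0,0,0.03,0, 2,0,0,0.02,0, 2,0,0,0,0, 2,0,0,0,0, 2,0,0,0,0, 2,0,0,0,0, 2,0,0,0,0]'
```

```text
time_s: 9.55
position: [0.5007, -0.0907, 0.0883]
tool_rot: [[0.928, 0.374, -0.0], [0.374, -0.928, -0.0], [-0.0, 0.0, -1.0]]
ft_force: [0.1, -0.8, -4.1]
grip_width: 0.0288
gripper_force: 60.2
time_s: 10.22
position: [0.5007, -0.0908, 0.088]
tool_rot: [[0.928, 0.373, 0.0], [0.373, -0.928, -0.0], [0.0, 0.0, -1.0]]
ft_force: [-4.5, 0.3, 4.3]
grip_width: 0.0286
gripper_force: 61.4
```

```bash
python3 -m crank '[3.2,0,0,0,0, 3.6,0,0,0,0, 4,0,0,0,0, 4.5,0,0,0,0, 5,0,0,0,0, 5.5,0,0,0,0, 5.5,0,0,0,0, 5.5,0,0,0,0]';python3 -m crank '[5.5,0,0,-0.5,0, 5.5,0,0,-1,0, 5.5,0,0,-2,0, 5.5,0,0,-3,0, 5.5,0,0,-3,0, 5.5,0,0,-3,0, 5.5,0,0,-0.5,0, 2,0,0,0,0]'; python3 - <<'E'
from h import *
s=env.observe();print(s['position'],s['grip_width'])
p=optics.get_image("scene");cv2.imwrite('pics/s5.png',cv2.resize(p["color"][110:260,180:400],None,fx=3,fy=3)[:,:,::-1])
hsv=cv2.cvtColor(p["color"],cv2.COLOR_RGB2HSV);b=p["color"]
print('hub/knob')
for n,z in(("knob",.1485),("retainer_hinge",.126),("red_gear",.08)):
    for r in spotter.look_for(p,n)[:1]:
        uv=np.array(r['at'])*[560,420];print(n,r['score'],uv,at(p,uv,z))
E
```

```text
time_s: 10.88
position: [0.5007, -0.0908, 0.0875]
tool_rot: [[0.928, 0.373, 0.0], [0.373, -0.928, -0.0], [0.0, 0.0, -1.0]]
ft_force: [-0.0, 0.1, 0.2]
grip_width: 0.0546
gripper_force: 0.0
time_s: 11.55
position: [0.5013, -0.091, 0.2197]
tool_rot: [[0.928, 0.374, 0.004], [0.374, -0.928, -0.002], [0.003, 0.003, -1.0]]
ft_force: [0.9, -0.4, -0.2]
grip_width: 0.044
gripper_force: 0.0
[ 0.501337   -0.09098947  0.21967054] 0.0439634656475956
hub/knob
knob 0.8 [237.776 200.004] [ 0.609  -0.163   0.1485]
retainer_hinge 0.6 [236.824 198.702] [ 0.588  -0.1675  0.126 ]
red_gear 0.9 [271.32  183.918] [ 0.5108 -0.0938  0.08  ]
```

View pics/s5.png

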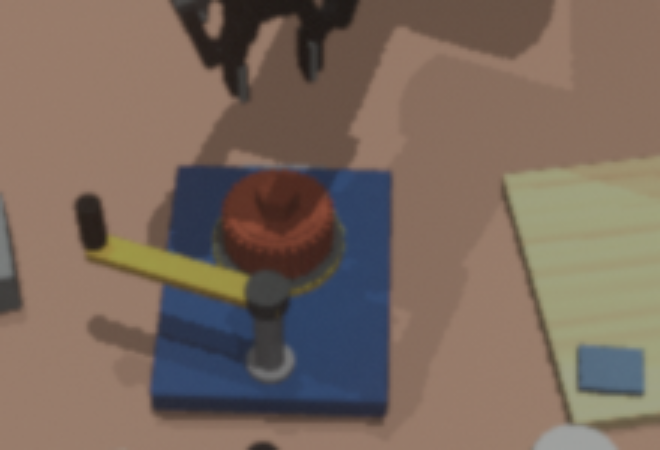

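```bash
python3 -m crank '[5,0.2,3,0,0, 5,0.2,4,0,0, 5,0.2,4,0,0, 5,0.2,3,0,0, 5,0.06,0.5,0,0, 5,0,0,0,-0.115, 5,0,0,0,-0.115, 5,0,0,0,-0.115]';python3 -m crank '[5,0,0,0,-0.115, 5,0,0,0,-0.115, 5,0,0,0,-0.115, 5,0,0,0,-0.11, 5,0,0,0,0, 5,0,0,0,0, 5,0,0,0,0, 5,0,0,0,0]'; python3 - <<'E'
from h import *
s=env.observe();print(s['position'],s['q'])
p=optics.get_image("wrist")
im=p["color"].copy()
for X in((.5635,-.2225,.171),(.616,-.095,.132)):
    uv=proj(p,X);print(uv);cv2.drawMarker(im,tuple(int(v) for v in uv),(0,255,255),0,12)
cv2.imwrite('pics/w6.png',im[:,:,::-1])
E
```

```text
time_s: 12.42
position: [0.5625, -0.2217, 0.216]
tool_rot: [[0.743, 0.669, -0.002], [0.669, -0.743, 0.002], [-0.001, -0.003, -1.0]]
ft_force: [-0.7, -0.1, 0.5]
grip_width: 0.0502
gripper_force: 0.0
time_s: 13.08
position: [0.5627, -0.2219, 0.2172]
tool_rot: [[0.38, 0.925, -0.001], [0.925, -0.38, 0.0], [0.0, -0.001, -1.0]]
ft_force: [-0.4, -0.4, 0.6]
grip_width: 0.0499
gripper_force: 0.0
[ 0.56274269 -0.22185383  0.21719772] [-3.27178468e+01  2.79542477e+01  6.64835051e+01  1.94873708e-03
  8.56025497e+01 -1.03668178e+01]
[283.8 232.8]
[284.2  -4. ]
```

View pics/w6.png

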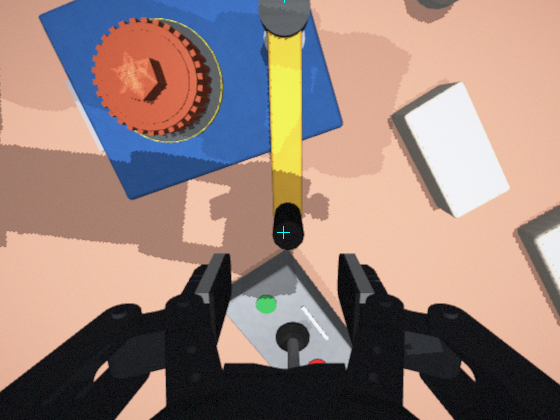

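```bash
python3 -m crank '[5,-0.1,0.15,1,0, 5,0,0,2,0, 5,0,0,2,0, 5,0,0,2,0, 5,0,0,1,0, 5,0,0,0.2,0, 3,0,0,0,0, 2.8,0,0,0,0]' 20; python3 -m crank '[2.6,0,-0.3,0,0, 2.6,0.02,-0.6,0,0.045, 2.6,0.04,-1,0,0.074, 2.6,0.04,-1,0,0.074, 2.6,0.04,-1,0,0.074, 2.6,0.04,-1,0,0.074, 2.6,0.04,-1,0,0.074, 2.6,0.04,-1,0,0.074]'
```

```text
time_s: 13.8
position: [0.5643, -0.2238, 0.1364]
tool_rot: [[0.378, 0.926, 0.001], [0.926, -0.378, -0.001], [-0.0, 0.002, -1.0]]
ft_force: [-0.1, 0.8, 0.2]
grip_width: 0.0281
gripper_force: 0.0
time_s: 14.47
position: [0.5084, -0.1835, 0.1366]
tool_rot: [[0.771, 0.636, 0.002], [0.636, -0.771, -0.001], [0.001, 0.002, -1.0]]
ft_force: [0.7, 0.5, 0.1]
grip_width: 0.0262
gripper_force: 0.4
```

```bash
python3 -m crank '[2.6,0.04,-1,0,0.074, 2.6,0.04,-1,0,0.074, 2.6,0.04,-1,0,0.074, 2.6,0.04,-1,0,0.074, 2.6,0.04,-1,0,0.074, 2.6,0.04,-1,0,0.074, 2.6,0.03,-0.7,0,0.05, 2.6,0.02,-0.5,0,0.037]'
```

```text
time_s: 15.13
position: [0.4793, -0.1182, 0.1365]
tool_rot: [[0.987, 0.16, 0.002], [0.16, -0.987, -0.001], [0.001, 0.001, -1.0]]
ft_force: [0.3, -0.4, 0.2]
grip_width: 0.0261
gripper_force: 0.4
```

```bash
python3 -m crank '[2.6,0.02,-0.5,0,0.037, 2.6,0.02,-0.5,0,0.037, 2.6,0.02,-0.5,0,0.037, 2.6,0.01,-0.4,0,0.03, 2.6,0,-0.4,0,0.03, 2.6,0,-0.3,0,0, 2.6,0,0,0,0, 2.6,0,0,0,0]'; python3 -m crank '[2.6,0,-0.2,0,0, 2.6,0,-0.2,0,0, 2.6,0,-0.1,0,0, 2.6,0,0,0,0, 2.6,0,0,0,0, 2.6,0,0,0,0, 2.6,0,0,0,0, 2.6,0,0,0,0]'
```

```text
time_s: 15.8
position: [0.478, -0.0926, 0.136]
tool_rot: [[1.0, -0.007, 0.001], [-0.007, -1.0, -0.0], [0.001, 0.0, -1.0]]
ft_force: [0.1, -1.3, -1.0]
grip_width: 0.0258
gripper_force: 0.0
time_s: 16.47
position: [0.478, -0.0878, 0.1356]
tool_rot: [[1.0, -0.008, 0.0], [-0.008, -1.0, -0.0], [0.0, 0.0, -1.0]]
ft_force: [-0.7, -3.3, 1.4]
grip_width: 0.0263
gripper_force: 1.5
```

```bash
python3 -m crank '[2.6,0,-0.1,0,0, 2.6,0,-0.1,0,0, 2.6,0,0,0,0, 2.6,0,0,0,0, 2.6,0,0,0,0, 2.6,0,0,0,0, 2.6,0,0,0,0, 2.6,0,0,0,0]'
```

```text
time_s: 17.13
position: [0.478, -0.0876, 0.1356]
tool_rot: [[1.0, -0.009, 0.0], [-0.009, -1.0, -0.004], [0.0, 0.004, -1.0]]
ft_force: [-2.7, -13.2, -0.5]
grip_width: 0.0259
gripper_force: 6.9
```

```bash
python3 -m crank '[3,0,0.3,0,0, 4,0,0.1,0,0, 5,0,0,0,0, 5,0,0,0,0, 5,0,0,-0.5,0, 5,0,0,-2,0, 5,0,0,-3,0, 5,0,0,-3,0]' 20; python3 -m crank '[5,0,0,0,0, 0,0.4,3,0,0, 0,0.4,4,0,0, 0,0.4,4,0,0, 0,0.4,4,0,0, 0,0.4,4,0,0, 0,0.4,4,0,0, 0,0.4,4,0,0]'; python3 -m crank '[0,0.4,3.5,0,0, 0,0.4,1.6,0,0, 0,0,0,0,0.115, 0,0,0,0,0.115, 0,0,0,0,0.115, 0,0,0,0,0.115, 0,0,0,0,0.115, 0,0,0,0,0.115]'; python3 -m crank '[0,0,0,0,0.115, 0,0,0,0,0.115, 0,0,0,0,0.115, 0,0,0,0,0.115, 0,0,0,0,0.115, 0,0,0,0,0.085, 0,0,0,0,0, 0,0,0,0,0]'; python3 - <<'E'
from h import *
from math import *
s=env.observe();print(s['time_s'],s['position'],s['grip_width'])
p=optics.get_image("top");q=optics.get_image("scene")
a=p["color"][180:310,230:450];b=q["color"][110:250,110:330]
cv2.imwrite('pics/f7.png',np.hstack([cv2.resize(a,(400,236)),cv2.resize(b,(400,236))])[:,:,::-1])
E
```

```text
time_s: 17.8
position: [0.4775, -0.0891, 0.2216]
tool_rot: [[1.0, -0.008, -0.001], [-0.008, -1.0, 0.001], [-0.001, -0.001, -1.0]]
ft_force: [0.8, -0.9, 0.8]
grip_width: 0.05
gripper_force: 0.0
time_s: 18.47
position: [0.5035, -0.3615, 0.2205]
tool_rot: [[1.0, -0.008, 0.0], [-0.008, -1.0, 0.0], [0.0, -0.0, -1.0]]
ft_force: [0.5, 0.3, -0.1]
grip_width: 0.0001
gripper_force: 0.0
time_s: 19.13
position: [0.5113, -0.4106, 0.2203]
tool_rot: [[0.763, -0.647, -0.0], [-0.647, -0.763, 0.001], [-0.0, -0.0, -1.0]]
ft_force: [0.4, 0.4, -0.3]
grip_width: -0.0
gripper_force: 0.0
time_s: 19.8
position: [0.5113, -0.4107, 0.2204]
tool_rot: [[0.214, -0.977, -0.0], [-0.977, -0.214, 0.0], [-0.0, 0.0, -1.0]]
ft_force: [-0.9, -0.3, -0.5]
grip_width: 0.0004
gripper_force: 0.0
19.8 [ 0.51131742 -0.4106782   0.22038516] 0.0003635568074874508
```

View pics/f7.png

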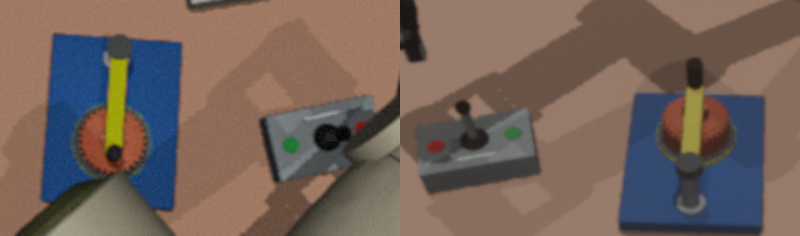

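```bash
python3 -m crank '[0,0.3,-0.2,1,0, 0,0.3,0,2,0, 0,0,0,3,0, 0,0,0,3,0, 0,0,0,1.8,0, 0,0,0,0.6,0, 0,0,0,0,0, 0,0,0,0,0]'; python3 -m crank '[0,-0.3,0,0,0, 0,-0.4,0,0,0, 0,-0.4,0,0,0, 0,-0.3,0,0,0, 0,-0.2,0,0,0, 0,-0.1,0,0,0, 0,0,0,0,0, 0,0,0,0,0]'
```

```text
time_s: 20.57
position: [0.5148, -0.4168, 0.1072]
tool_rot: [[0.211, -0.977, 0.001], [-0.977, -0.211, -0.001], [0.001, -0.001, -1.0]]
ft_force: [-0.2, -0.3, 0.0]
grip_width: -0.0005
gripper_force: 0.0
time_s: 21.23
position: [0.5109, -0.3998, 0.1066]
tool_rot: [[0.211, -0.977, 0.0], [-0.977, -0.211, -0.0], [0.0, -0.0, -1.0]]
ft_force: [0.1, 0.5, 0.0]
grip_width: -0.0001
gripper_force: 0.1
```

```bash
python3 -m crank '[0,-0.3,0,0,0, 0,-0.4,0,0,0, 0,-0.4,0,0,0, 0,-0.4,0,0,0, 0,-0.2,0,0,0, 0,0,0,0,0, 0,0,0,0,0, 0,0,0,0,0]'
```

```text
time_s: 21.9
position: [0.5073, -0.3833, 0.1065]
tool_rot: [[0.211, -0.978, -0.0], [-0.978, -0.211, -0.0], [0.0, 0.0, -1.0]]
ft_force: [0.7, -3.2, -1.5]
grip_width: 0.0002
gripper_force: 1.3
```

```bash
python3 -m crank '[0,-0.2,0,0,0, 0,-0.2,0,0,0, 0,-0.2,0,0,0, 0,-0.1,0,0,0, 0,0,0,0,0, 0,0,0,0,0, 0,0,0,0,0, 0,0,0,0,0]'; python3 - <<'E'
from h import *
from math import *
s=env.observe();print(s['position'],s['ft_force'])
for c in("top","scene"):
    p=optics.get_image(c)
    for r in spotter.look_for(p,"toggle_tip")[:2]:
        uv=np.array(r['at'])*[560,420];print(c,r['score'],uv,at(p,uv,.114),env.observe()['ft_force'])
    for th in(0,.3,.4,.5):print(th,proj(p,(.507-.212*.068*sin(th),-.381+.977*.068*sin(th),.052+.068*cos(th))))
    (a:=p["color"][160:215,130:200] if c=="scene" else None) is not None and cv2.imwrite('pics/t8.png',cv2.resize(a,None,fx=8,fy=8)[:,:,::-1])
E
```

```text
time_s: 22.57
position: [0.5058, -0.3764, 0.1065]
tool_rot: [[0.211, -0.978, 0.0], [-0.978, -0.211, -0.0], [0.0, -0.0, -1.0]]
ft_force: [0.2, -3.0, -3.6]
grip_width: 0.0
gripper_force: 2.1
[ 0.50583304 -0.37638408  0.10654946] [ 0.23167229 -2.99321286 -3.61477447]
top 0.58 [166.376 153.216] [0.7358 0.2048 0.114 ] [ 0.82618355 -3.70469368 -1.93654808]
0 [418.  252.9]
0.3 [409.2 254.8]
0.4 [406.2 255.4]
0.5 [403.2 256. ]
scene 0.48 [156.016 179.214] [ 0.5191 -0.3536  0.114 ] [ 0.35340642 -4.90049473 -2.46849154]
0 [144.1 173.6]
0.3 [153.2 172.9]
0.4 [156.3 173.1]
0.5 [159.2 173.4]
```

```bash
python3 -m crank '[0,-0.1,0,0,0, 0,-0.1,0,0,0, 0,-0.1,0,0,0, 0,0,0,0,0, 0,0,0,0,0, 0,0,0,0,0, 0,0,0,0,0, 0,0,0,0,0]';  python3 -m crank '[0,0,0,0,0,0,0,0,0,0,0,0,0,0,0,0,0,0,0,0,0,0,0,0,0,0,0,0,0,0,0,0,0,0,0,0,0,0,0,0]'
```

```text
time_s: 23.43
position: [0.5052, -0.3734, 0.1065]
tool_rot: [[0.211, -0.978, 0.0], [-0.978, -0.211, 0.0], [0.0, -0.0, -1.0]]
ft_force: [1.0, -5.3, -2.2]
grip_width: -0.0002
gripper_force: 2.5
time_s: 24.1
position: [0.5052, -0.3733, 0.1065]
tool_rot: [[0.211, -0.977, -0.0], [-0.977, -0.211, 0.0], [-0.0, 0.0, -1.0]]
ft_force: [1.5, -4.4, -3.7]
grip_width: 0.0004
gripper_force: 2.5
```

```bash
python3 -m crank '[0,0,0,0,0,0,0,0,0,0,0,0,0,0,0,0,0,0,0,0,0,0,0,0,0,0,0,0,0,0,0,0,0,0,0,0,0,0,0,0]'; python3 -m crank '[0,0.3,0,0,0, 0,0.5,0,0,0, 0,0.6,0,0,0, 0,0.7,0,0,0, 0,0.7,0,0,0, 0,0.7,0,0,0, 0,0.7,0,0,0, 0,0.5,0,0,0]'; python3 -m crank '[0,0.4,0,0,0, 0,0,0,-1,0, 0,0,0,-2,0, 0,0,0,-3,0, 0,0,0,-3,0, 0,0,0,-3,0, 0,0,0,0,0, 0,0,0,0,0]'; python3 - <<'E'
from h import *
for c in("top","scene"):
    p=optics.get_image(c)
    for n,z in(("toggle_tip",.12),("red_gear",.09)):
      for r in spotter.look_for(p,n)[:1]:
        uv=np.array(r['at'])*[560,420];print(c,n,r['score'],uv,at(p,uv,z))
    h=cv2.cvtColor(p["color"],cv2.COLOR_RGB2HSV);m=cv2.inRange(h,(24,160,90),(34,255,255))
    m[:,:200 if c=="scene" else 250]=0;m[:,340:]=0
    ys,xs=np.nonzero(m);print('arm',np.polyfit(ys,xs,1),xs.mean(),ys.mean(),ys.min(),ys.max(),'exp',proj(p,(.616,-.095,.126)),proj(p,(.481,-.090,.126)))
print(env.observe()['time_s'],env.observe()['ft_force'])
E
```

```text
time_s: 24.77
position: [0.5052, -0.3733, 0.1065]
tool_rot: [[0.211, -0.977, 0.0], [-0.977, -0.211, 0.0], [-0.0, -0.0, -1.0]]
ft_force: [0.8, -5.6, -2.4]
grip_width: 0.0002
gripper_force: 2.5
time_s: 25.43
position: [0.5151, -0.4201, 0.1063]
tool_rot: [[0.211, -0.978, -0.0], [-0.978, -0.211, 0.0], [-0.0, 0.0, -1.0]]
ft_force: [-0.9, -0.5, -0.3]
grip_width: -0.0
gripper_force: 0.0
time_s: 26.1
position: [0.5163, -0.4233, 0.2292]
tool_rot: [[0.211, -0.977, 0.003], [-0.977, -0.211, -0.003], [0.004, -0.002, -1.0]]
ft_force: [-0.8, 0.5, 0.4]
grip_width: 0.0001
gripper_force: 0.0
top red_gear 0.68 [285.712 260.19 ] [ 0.4889 -0.0793  0.09  ]
arm [-6.28543393e-02  3.08402908e+02] 293.52901785714283 236.640625 211 261 exp [293.4 203.9] [290.9 262.9]
scene red_gear 0.6 [276.976 181.902] [ 0.5133 -0.0805  0.09  ]Traceback (most recent call last):
  File "<stdin>", line 9, in <module>
    raise TypeError("expected non-empty vector for x")
TypeError: expected non-empty vector for x
```

```bash
python3 -c "
from rig import env
print(env.close_job())"
```

```text
the job is handed in; nothing more can be done
None
```

The job is handed in, after about 26 s of robot time: the red gear stands upright in the middle of the plate with the arm swung over it against its stop. The toggle was then pushed towards the green dot (about 0.4 rad by my estimate), held there for over a second and released. I didn't confirm in a picture that it was back at the middle, but the gripper was clear of it and the force had dropped to zero.

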